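# Turn the power unit that was packed back to front

### The arm

A 7-joint arm with a two-finger parallel gripper is mounted at the origin on the work surface. World frame = base frame: x ahead of the robot, y to its left, z up, the work surface at z = 0. Lengths are in m, angles in rad, forces in N, time in s.
With the tool pointing down it reaches from about 0.35 to 0.9 m from the base axis. Payload 8.1 kg.
Tool frame: the origin (TCP) lies between the finger pads; the fingertips stand bot.tips_ahead ahead of it and the grasp point (between the pads) lies 3 mm ahead of it (bot.tips_ahead is the distance from the TCP to the fingertips, in m); z points along the fingers, y is the direction in which the jaws open and shut (so a half turn about z gives the same grasp; the last joint's range is limited). The gripper opens to 85 mm and grips with 20 to 120 N. Pads are 22 mm wide; open, the fingers measure 114 mm over their backs; the gripper's body (76 mm by 85 mm) begins 54 mm behind the grasp point. The pads swing forward as they close: fully open they stand 13 mm farther back than shut.
Start: joints at [1.235, 0.434, 0.025, 1.573, -0.012, 1.134, -0.075], TCP at [0.144, -0.608, 0.253] pointing down, gripper open.
Joint ranges: [-2.62, 2.62], [-0.44, 2.09], [-1.27, 1.32], [0.08, 2.57], [-1.32, 4.46], [0.12, 2], [-2.74, 2.74]. Speed limits (rad/s): [2.22, 2.22, 3.01, 3.01, 3.14, 3.14, 3.14].

### API

Orientations are given as a unit quaternion [w, x, y, z].
In Python, from station import bot gives the robot as it stands. The module is installed in compiled form; this text tells all that it offers.
- The arm moves only by the shell command python3 -m creep 'ROWS' [FORCE]. ROWS is JSON, a list of rows, each a list of 3 entries, a list of its own where there are three numbers: the shift along the tool's x, y, z normalised to -1 to 1, where 1 is 150 mm, then the turn, a rotation vector about the tool's x, y, z normalised to -1 to 1, where 1 is pi rad, then the gripper's target within -1 to 1 (shut at 1, half-way at 0, fully open at -1). A call has exactly 8 rows; each row is the pose to reach, as a shift and turn from the pose commanded when the call began, along the tool's axes at that moment, turning the shorter way round; what a row does not reach only later rows make up. A row lasts 1/12 s, in which the tool goes at most 41.7 mm and 7.16 degrees, less where a joint would pass 70% of its speed; a pose out of reach is approached as far as the arm can. A call with a number of a shift or a turn outside -1 to 1 is refused whole. A call with a gripper value outside its range is refused whole. The fingers move at their own pace and stop on an object; FORCE is the grip in N (left out, the last holds). Time passes only in rows, so rows that repeat a pose let the fingers close, or fill a call up. It gives the time, the measured TCP pose, the force and the opening at its end, in the units of the state.
- bot.read_state(): the state, without advancing time (a new reading comes with each control period).
- bot.read_camera(name): name is "scene" or "top" or "wrist"; returns (picture, depth): 480x640x3 uint8, red, green, blue; 480x640 float32, m along the optical axis (not along the pixel's ray), 0 where there is no reading.
- bot.camera_params(name): a dict with "mtx" (3x3 intrinsics, pixels), "eye" and "orientation" of the camera in the world. Camera axes: x right, y up, looking along -z (the intrinsics and any distortion apply to the point x, -y, -z); pixel columns grow to the right and rows downward; lengths in m; the calibration is good to about 2 mm. The wrist camera is an equidistant fisheye: a pixel r from the principal point sees the ray r / f radians off the axis. A picture is of the moment at which its call begins: read the wrist's pose just before it. camera_params takes no time and is no camera call; for the wrist camera it gives the pose at the moment of the call.
- bot.sign_off(): hands the job in, once; it reports no verdict.
The state is a dict: "time_s": time; "joint_pos": joint angles; "qd": joint speeds; "effort": joint torques, N m; "position": TCP position; "ee_rot": TCP orientation; "ft_force": force on the tool from outside, world axes, zero at the start; "wrist_torque": the same for the moment, N m; "opening": finger opening in m.
Only numpy, scipy, OpenCV 4.12 (cv2) and the standard library are available. Lean on these libraries where they do the work, as an engineer would, in place of code of your own. Each camera call takes 0.05 s, during which the arm holds its last target.

### The job

One of the three grey power units in the white foam packing tray has been packed back to front: its red dot is at the closed end of its pocket. Lift that unit clear, turn it half a turn and set it gently back into the same pocket, fully home, so that its red dot is at the end with the cable notch like the other two. Leave the other two units alone in their pockets, and let go of the unit at the end.

Things in the scene. Friction and masses are not known exactly. Their poses are not given: they have to be found in the camera images.
- reversed_unit_hood (a point): Loose unit to turn, in any of 3 pockets (sizes in mm): grey block 110 (x) x 64 (y) x 45 high, 0.4 kg; on the middle of its top an upright dark hood 40 x 40 x 50 high, square to the block: grip it from above across either pair of faces. Point: hood's centre, 70 above the underside, 25 above the block's top. Axes: z up, +x to the red-dot end (dot 20 wide, on the block's top, 39 from the middle).
- good_unit_a_hood (a point): An identical power unit, correctly packed in another pocket of the same tray; it stays there. Same point (centre of its hood) and axes. In the pockets the blocks' tops stand 10 above the foam.
- good_unit_b_hood (a point): The other correctly packed, identical power unit in the same tray; it stays there. Same point and axes.
- tray_edge (a point): White foam tray, fixed (mm): 180 (x) x 346 (y) x 47 high. Point: middle of its top edge on the notch side. Axes: z up, +x outward, y along the edge. 3 pockets 120 (x) x 74 (y), 35 deep (floor at 12), bevelled mouths, centred at x = -90, y = -105, 0, 105; each has a 36 wide cable notch in its +x wall, none at the other end. Units have 5 play a side; packed right, their +x is the tray's +x.
Things that resemble listed ones, but are neither listed nor needed, are in the scene too. What is shaped like the part that bears reversed_unit_hood but green is not meant.

How it is judged:
By the outcome, as a careful person would: the job done as asked, in the order asked, and still so for the second after the job is handed in, with the robot touching nothing.
It also fails if it takes over 43 s, if anything falls off the work surface, if the arm or the gripper's body presses on something with over 40 N, if the wrist force passes 120 N, or if a joint passes its speed limit or range.

## Working session

There is one attempt and no reset: what is moved stays moved. The work goes in short steps, Python scripts to look and compute and a shell command to move; the robot and the scene stay as the last step left them, time stands still between calls to the robot, and variables do not carry over. Pictures are saved under pics/ and viewed, and the job is handed in when it is done.

```bash
mkdir -p pics; python3 - <<'E'
from station import bot
import cv2,numpy as np
s=bot.read_state();print({k:np.round(v,3).tolist() for k,v in s.items()}, bot.tips_ahead)
for n in ["scene","top"]:
    p,d=bot.read_camera(n); cv2.imwrite(f"pics/{n}0.png",p[:,:,::-1]); np.savez(f"{n}0.npz",p=p,d=d,**bot.camera_params(n)); print(n,bot.camera_params(n))
E
```

```text
{'time_s': 0.0, 'joint_pos': [1.235, 0.435, 0.025, 1.574, -0.012, 1.134, -0.075], 'qd': [0.001, 0.001, 0.001, 0.0, 0.0, 0.001, 0.0], 'effort': [0.0, -67.047, 1.025, -31.621, 0.015, 0.013, 0.0], 'position': [0.144, -0.608, 0.253], 'ee_rot': [-0.001, 0.993, 0.116, -0.0], 'ft_force': [-0.246, -0.867, 0.302], 'wrist_torque': [0.012, 0.044, -0.014], 'opening': 0.085} 0.022
scene {'mtx': array([[554.55837369,   0.        , 311.48119483],
       [  0.        , 554.55837369, 240.65563369],
       [  0.        ,   0.        ,   1.        ]]), 'eye': array([1.22997679, 0.24704202, 0.65848177]), 'orientation': array([0.49092357, 0.25751436, 0.37253573, 0.74424292])}
top {'mtx': array([[513.72382126,   0.        , 314.67511896],
       [  0.        , 513.72382126, 248.86322299],
       [  0.        ,   0.        ,   1.        ]]), 'eye': array([ 0.44570427, -0.06283593,  1.01103495]), 'orientation': array([-0.69616794, -0.04940225,  0.0198876 ,  0.7159009 ])}
```

View pics/top0.png

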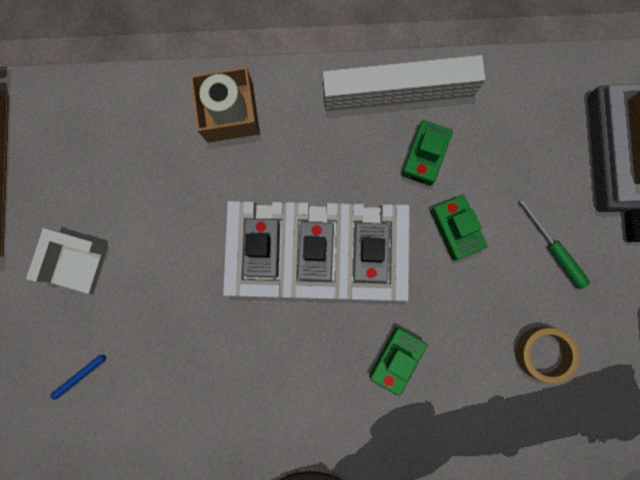

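View pics/scene0.png

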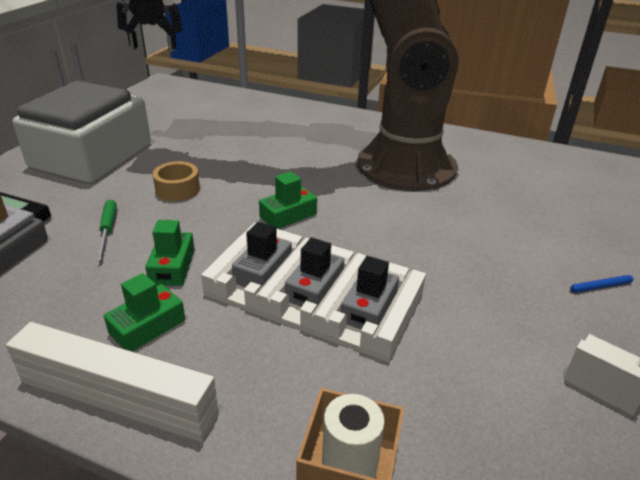

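The top view shows the tray at (316,251) with its notches at the upper, +x side. The reversed unit is the right pocket's: hood (373,249), dot (371,272) at the closed end. Next I measure it.

```bash
cat > h.py <<'E'
import numpy as np,cv2
from scipy.spatial.transform import Rotation as R
def cloud(f):
    z=np.load(f);d=z['d'];K=z['mtx'];q=z['orientation']
    v,u=np.mgrid[:480,:640]
    P=np.stack([(u-K[0,2])/K[0,0]*d,-(v-K[1,2])/K[1,1]*d,-d],-1)
    return P@R.from_quat(q[[1,2,3,0]]).as_matrix().T+z['eye'],z['p'].astype(int),d
E
python3 - <<'E'
from h import *
for f in ["top0.npz","scene0.npz"]:
    W,p,d=cloud(f)
    print(f)
    box=(W[...,0]>.3)&(W[...,0]<.6)&(W[...,1]>-.32)&(W[...,1]<.15)&(d>0)
    dark=(p.max(2)<75)
    m=(box&(W[...,2]>.099)&(W[...,2]<.118)&dark).astype(np.uint8)
    n,l,st,c=cv2.connectedComponentsWithStats(m)
    for i in range(1,n):
        if st[i,4]>60:
            q=W[l==i]; r=cv2.minAreaRect((q[:,:2]*1000).astype(np.float32)); print('hood',st[i,4],q.mean(0).round(4),np.round(r[0],1),np.round(r[1],1),round(r[2],1))
    red=box&(p[...,0]>120)&(p[...,1]<60)&(W[...,2]>.045)
    n,l,st,c=cv2.connectedComponentsWithStats(red.astype(np.uint8))
    for i in range(1,n):
        if st[i,4]>15: print('red',st[i,4],W[l==i].mean(0).round(4),c[i])
    m=box&(p.min(2)>150)&(abs(W[...,2]-.047)<.008)
    n,l,st,c=cv2.connectedComponentsWithStats(m.astype(np.uint8))
    q=W[m]; r=cv2.minAreaRect((q[:,:2]*1000).astype(np.float32));print('tray',len(q),q[:,2].mean(),r)
    # unit blocks
    m=box&(W[...,2]>.05)&(W[...,2]<.065)&(p.max(2)-p.min(2)<25)&(p.max(2)<150)
    n,l,st,c=cv2.connectedComponentsWithStats(m.astype(np.uint8))
    for i in range(1,n):
        if st[i,4]>100:
            q=W[l==i]; r=cv2.minAreaRect((q[:,:2]*1000).astype(np.float32)); print('blk',st[i,4],q.mean(0).round(4),np.round(r[0],1),np.round(r[1],1),round(r[2],1))
E
```

```text
top0.npz
hood 515 [0.5472 0.0782 0.1068] [547.2  78.6] [40.4 40. ] 88.9
hood 509 [ 0.5375 -0.025   0.1066] [538.  -24.8] [39.8 40.2] 85.4
hood 516 [ 0.5321 -0.1292  0.1065] [ 532.2 -129.1] [39.  39.2] 87.8
red 75 [0.5856 0.0768 0.058 ] [260.46666667 226.37333333]
red 74 [ 0.5761 -0.0279  0.058 ] [316.14864865 229.62162162]
red 72 [ 0.493  -0.127   0.0576] [370.84722222 272.5       ]
tray 4325 0.046879128739649466 ((528.2297973632812, -25.172073364257812), (346.4093017578125, 158.13369750976562), 87.44867706298828)
blk 1234 [0.5401 0.0755 0.0569] [546.4  79. ] [ 64.6 108. ] 88.2
blk 1330 [ 0.5328 -0.0254  0.0567] [538.1 -24.6] [ 64.1 110. ] 85.8
blk 1337 [ 0.5337 -0.128   0.0566] [ 532.8 -129.3] [ 64.1 110.1] 86.3
scene0.npz
hood 366 [ 0.5366 -0.1253  0.1052] [ 533.3 -126.6] [38.9 42.4] 86.6
hood 394 [ 0.543  -0.0216  0.1053] [540.6 -22.5] [38.4 40.8] 84.4
hood 435 [0.5528 0.0818 0.1055] [549.3  80.9] [38.7 40.3] 87.3
red 60 [ 0.5767 -0.0267  0.0571] [304.68333333 281.16666667]
red 69 [0.5867 0.0777 0.0572] [362.14492754 301.95652174]
tray 3677 0.04545739717978843 ((525.2416381835938, -26.000411987304688), (350.317626953125, 159.16354370117188), 88.34208679199219)
blk 936 [ 0.5534 -0.1208  0.0561] [ 535.1 -127.1] [ 63.6 110.3] 86.3
blk 927 [ 0.5576 -0.0161  0.0561] [540.  -22.8] [ 63.2 110.2] 85.1
blk 873 [0.5642 0.0871 0.0565] [548.3  80.6] [ 63.2 106.1] 87.2
```

```bash
python3 - <<'E'
from h import *
W,p,d=cloud("top0.npz")
X,Y,Z=W[...,0],W[...,1],W[...,2]
box=(X>.4)&(X<.67)&(Y>-.23)&(Y<.18)&(d>0)
m=box&(abs(Z-.047)<.005)&(p.min(2)>90)&(p.max(2)-p.min(2)<50)
q=W[m][:,:2]
for a in np.radians(np.arange(-4,-1,.5)):
    e=np.array([np.cos(a),np.sin(a)]);f=np.array([-e[1],e[0]])
    s=q@e;t=q@f
    r=[np.percentile(s,.3),np.percentile(s,99.7),np.percentile(t,.3),np.percentile(t,99.7)]
    print(np.degrees(a).round(1),np.round(r,4),r[1]-r[0],r[3]-r[2])
# PCA style: histogram
a=np.radians(-2.6);e=np.array([np.cos(a),np.sin(a)]);f=np.array([-e[1],e[0]])
s=W[...,:2]@e;t=W[...,:2]@f
S0=.532*e[0]-.129*e[1]
print('hood s,t',np.array([.5322,-.1291])@e,np.array([.5322,-.1291])@f)
for nm,q in(('z',Z),('g',p.mean(2))):
  print(nm)
  # lines across the reversed pocket along s at t near pocket +-26 and along t
  for lo in np.arange(.43,.65,.004):
    k=box&(s>=lo)&(s<lo+.004)&(abs(t+.105)<.008)
    k2=box&(t>=lo-.43-.21)&(t<lo-.43-.206)&(abs(s-.52)<.02)
    print(round(lo,3),q[k].mean().round(3) if k.any() else None,'|',round(lo-.64,3),q[k2].mean().round(3) if k2.any() else None)
cv2.imwrite('pics/tz.png',cv2.resize(np.load('top0.npz')['p'][190:310,215:420,::-1],None,fx=3.9,fy=3.9,interpolation=cv2.INTER_CUBIC))
E
```

```text
-4.0 [ 0.4496  0.6312 -0.1608  0.1847] 0.18159233496707344 0.34556009054746606
-3.5 [ 0.4506  0.6303 -0.1652  0.1798] 0.17968817967550016 0.3449853350204653
-3.0 [ 0.4509  0.6305 -0.1701  0.1751] 0.17953485252518703 0.34518135526830995
-2.5 [ 0.4503  0.631  -0.1751  0.1703] 0.18078228700629934 0.3454114237201177
-2.0 [ 0.4489  0.6317 -0.1801  0.1659] 0.18281507800775 0.3460083741914771
-1.5 [ 0.4474  0.6329 -0.1851  0.1615] 0.18549482057529415 0.3466350231770922
hood s,t 0.5375084990101051 -0.1048249182775924
z
0.43 -0.001 | -0.21 -0.001
0.434 -0.0 | -0.206 -0.0
0.438 -0.0 | -0.202 -0.0
0.442 0.0 | -0.198 -0.0
0.446 0.003 | -0.194 -0.0
0.45 0.048 | -0.19 0.0
0.454 0.046 | -0.186 -0.0
0.458 0.047 | -0.182 -0.0
0.462 0.046 | -0.178 0.046
0.466 0.047 | -0.174 0.047
0.47 0.046 | -0.17 0.047
0.474 0.042 | -0.166 0.046
0.478 0.038 | -0.162 0.047
0.482 0.038 | -0.158 0.047
0.486 0.057 | -0.154 0.046
0.49 0.057 | -0.15 0.044
0.494 0.057 | -0.146 0.029
0.498 0.058 | -0.142 0.013
0.502 0.058 | -0.138 0.055
0.506 0.058 | -0.134 0.057
0.51 0.057 | -0.13 0.057
0.514 0.059 | -0.126 0.085
0.518 0.0
[... 1817 characters left out ...]
 None | -0.082 113.212
0.562 66.667 | -0.078 94.197
0.566 76.741 | -0.074 87.039
0.57 96.018 | -0.07 137.343
0.574 88.632 | -0.066 139.617
0.578 93.333 | -0.062 163.437
0.582 86.854 | -0.058 166.065
0.586 99.917 | -0.054 165.706
0.59 101.296 | -0.05 161.73
0.594 None | -0.046 133.079
0.598 149.119 | -0.042 128.486
0.602 165.685 | -0.038 149.073
0.606 163.463 | -0.034 112.322
0.61 164.315 | -0.03 108.516
0.614 163.412 | -0.026 112.484
0.618 164.353 | -0.022 65.529
0.622 163.824 | -0.018 61.544
0.626 145.208 | -0.014 65.371
0.63 106.667 | -0.01 57.481
0.634 102.604 | -0.006 60.422
0.638 102.333 | -0.002 61.326
0.642 104.562 | 0.002 60.619
0.646 105.521 | 0.006 56.282
0.65 102.881 | 0.01 60.724
```

View pics/tz.png

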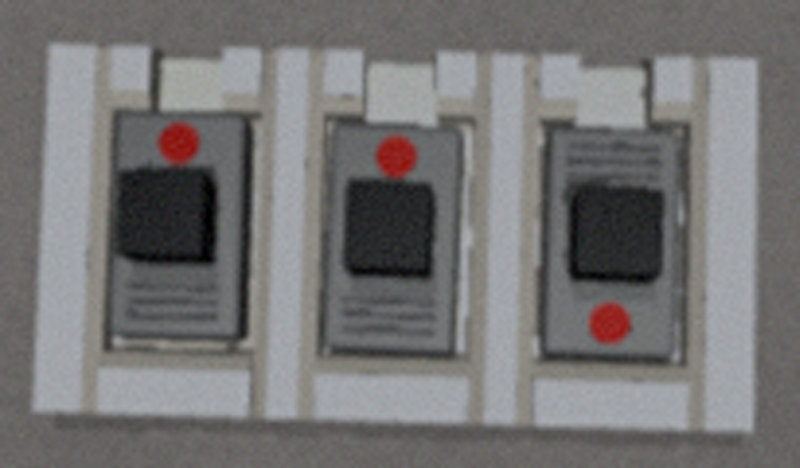

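The enlarged view confirms it: the right unit's dot, at (611,323), is at the closed end. The pocket centre is about 2 mm from the unit's centre. Now I work out the approach.

```bash
cat >> h.py <<'E'
def go(x,y,z,yaw=-3.25):
    from station import bot
    s=bot.read_state();q=np.array(s['ee_rot']);A=R.from_quat(q[[1,2,3,0]]);
    B=R.from_euler('z',yaw,degrees=True)*R.from_euler('x',180,degrees=True)
    dd=A.inv().apply(np.array([x,y,z])-s['position'])
    X=A.as_matrix()
    print('t',round(s['time_s'],2),'pos',np.round(s['position'],4),'yaw',np.degrees(np.arctan2(X[1,0],X[0,0])).round(2),'zax',X[:,2].round(4),'q7',np.round(s['joint_pos'],2)[-1],'F',np.round(s['ft_force'],1),'open',s['opening'])
    print('shift/150',(dd/.15).round(3),'turn/pi',((A.inv()*B).as_rotvec()/np.pi).round(4))
E
python3 -c "
from h import *
go(.533,-.128,.22)"
```

```text
t 0.1 pos [ 0.1441 -0.6078  0.2526] yaw 13.34 zax [-4.0e-04  1.3e-03 -1.0e+00] q7 -0.08 F [-0.4  0.4 -0. ] open 0.08528185826042806
shift/150 [ 3.261 -2.514  0.221] turn/pi [-0.0004  0.0001  0.0921]
```

```bash
python3 -m creep '[[[0.1,-0.08,0],[0,0,0],-1],[[0.2,-0.15,0],[0,0,0],-1],[[0.35,-0.27,0],[0,0,0],-1],[[0.5,-0.39,0],[0,0,0],-1],[[0.65,-0.5,0],[0,0,0],-1],[[0.8,-0.62,0],[0,0,0],-1],[[0.95,-0.73,0],[0,0,0],-1],[[1,-0.77,0],[0,0,0],-1]]'
python3 -m creep '[[[0.1,-0.08,0],[0,0,0],-1],[[0.2,-0.15,0],[0,0,0],-1],[[0.35,-0.27,0],[0,0,0],-1],[[0.5,-0.39,0],[0,0,0],-1],[[0.65,-0.5,0],[0,0,0],-1],[[0.8,-0.62,0],[0,0,0],-1],[[0.95,-0.73,0],[0,0,0],-1],[[1,-0.77,0],[0,0,0],-1]]'
python3 -m creep '[[[0.1,-0.08,0],[0,0,0],-1],[[0.2,-0.15,0],[0,0,0],-1],[[0.35,-0.27,0],[0,0,0],-1],[[0.5,-0.39,0],[0,0,0],-1],[[0.65,-0.5,0],[0,0,0],-1],[[0.8,-0.62,0],[0,0,0],-1],[[0.95,-0.73,0],[0,0,0],-1],[[1,-0.77,0],[0,0,0],-1]]'
python3 -c "
from h import *
go(.533,-.128,.22)"
```

```text
time_s: 0.77
position: [0.2666, -0.4576, 0.2531]
ee_rot: [-0.001, 0.993, 0.118, 0.001]
ft_force: [0.4, -0.2, 0.9]
opening: 0.0855
time_s: 1.43
position: [0.3853, -0.3109, 0.2532]
ee_rot: [-0.001, 0.993, 0.118, 0.001]
ft_force: [0.6, 0.1, -0.1]
opening: 0.0855
time_s: 2.1
position: [0.5043, -0.164, 0.2532]
ee_rot: [-0.001, 0.993, 0.118, 0.001]
ft_force: [0.4, 1.1, -0.3]
opening: 0.0852
t 2.1 pos [ 0.5043 -0.164   0.2532] yaw 13.55 zax [ 0.001   0.0014 -1.    ] q7 -1.2 F [ 0.4  1.1 -0.3] open 0.08520340434539411
shift/150 [ 0.242 -0.188  0.222] turn/pi [-0.0004 -0.0004  0.0933]
```

```bash
python3 -m creep '[[[0.08,-0.06,0.07],[0,0,0.03],-1],[[0.16,-0.12,0.15],[0,0,0.06],-1],[[0.242,-0.188,0.222],[0,0,0.0933],-1],[[0.242,-0.188,0.222],[0,0,0.0933],-1],[[0.242,-0.188,0.222],[0,0,0.0933],-1],[[0.242,-0.188,0.222],[0,0,0.0933],-1],[[0.242,-0.188,0.222],[0,0,0.0933],-1],[[0.242,-0.188,0.222],[0,0,0.0933],-1]]'
python3 - <<'E'
from h import *
from station import bot
go(.533,-.128,.089)
c=bot.camera_params("wrist");p,d=bot.read_camera("wrist");np.savez("w1.npz",p=p,d=d,**c)
cv2.imwrite("pics/w1.png",p[:,:,::-1]);print(c)
E
```

```text
time_s: 2.77
position: [0.5307, -0.1327, 0.2206]
ee_rot: [0.0, 1.0, -0.03, 0.0]
ft_force: [-0.2, -0.1, -1.2]
opening: 0.0857
t 2.77 pos [ 0.5307 -0.1327  0.2206] yaw -3.49 zax [ 8.e-04 -7.e-04 -1.e+00] q7 -1.56 F [-0.2 -0.1 -1.2] open 0.08569885897374133
shift/150 [ 0.013 -0.033  0.877] turn/pi [ 0.0002 -0.0003 -0.0013]
{'mtx': array([[371.64829954,   0.        , 318.60813704],
       [  0.        , 371.64829954, 236.3011143 ],
       [  0.        ,   0.        ,   1.        ]]), 'eye': array([ 0.6043183 , -0.13712264,  0.34164753]), 'orientation': array([-0.6779585 ,  0.1015529 , -0.1072201 ,  0.72011327])}
```

View pics/w1.png

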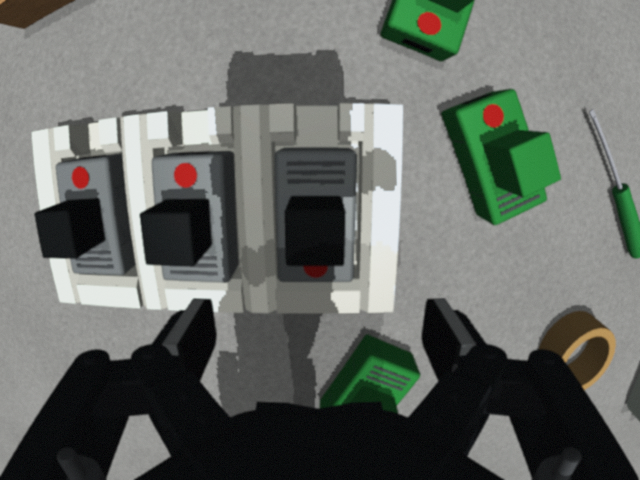

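The wrist view shows the hood at (315,231) between the fingers at (205,330) and (437,330). I'll measure it here too.

```bash
cat >> h.py <<'E'
def fish(f):
    z=np.load(f);d=z['d'];K=z['mtx'];q=z['orientation']
    v,u=np.mgrid[:480,:640]
    a=u-K[0,2];b=v-K[1,2];r=np.hypot(a,b)+1e-9;t=np.tan(r/K[0,0])
    P=np.stack([a/r*t*d,-b/r*t*d,-d],-1)
    return P@R.from_quat(q[[1,2,3,0]]).as_matrix().T+z['eye'],z['p'].astype(int),d
E
python3 - <<'E'
from h import *
W,p,d=fish("w1.npz")
X,Y,Z=[W[...,i] for i in range(3)]
box=(X>.43)&(X<.65)&(Y>-.23)&(Y<.18)&(d>0)
m=(box&(abs(Z-.107)<.003)).astype(np.uint8)
n,l,st,c=cv2.connectedComponentsWithStats(m)
for i in range(1,n):
    if st[i,4]>200:
        q=W[l==i]; r=cv2.minAreaRect((q[:,:2]*1000).astype(np.float32)); print('hood',st[i,4],c[i].round(),q.mean(0).round(4),np.round(r,1) if 0 else r)
m=(box&(abs(Z-.057)<.003)).astype(np.uint8)
n,l,st,c=cv2.connectedComponentsWithStats(m)
for i in range(1,n):
    if st[i,4]>500:
        q=W[l==i]; r=cv2.minAreaRect((q[:,:2]*1000).astype(np.float32)); print('blk',st[i,4],c[i].round(),r)
m=box&(abs(Z-.047)<.003)&(p.max(2)-p.min(2)<40)
q=W[m][:,:2]
print(cv2.minAreaRect((q*1000).astype(np.float32)))
for a in np.radians(np.arange(-4,-2,.25)):
    e=np.array([np.cos(a),np.sin(a)]);f=np.array([-e[1],e[0]])
    s=q@e;t=q@f
    r=[np.percentile(s,.2),np.percentile(s,99.8),np.percentile(t,.2),np.percentile(t,99.8)]
    C=(r[0]+r[1])/2*e+((r[2]+r[3])/2-.105)*f
    print(np.degrees(a),r[1]-r[0],r[3]-r[2],C.round(4))
E
```

```text
hood 3477 [315. 236.] [ 0.5328 -0.1306  0.1074] ((531.650634765625, -130.45997619628906), (40.207237243652344, 40.5571403503418), 86.17924499511719)
hood 1750 [ 56. 234.] [0.5472 0.0756 0.1072] ((546.8278198242188, 77.78865814208984), (41.6561279296875, 40.28900909423828), 86.34127807617188)
hood 2817 [168. 238.] [ 0.5378 -0.0273  0.1073] ((537.0802612304688, -26.250003814697266), (40.39913558959961, 40.2801399230957), 86.08012390136719)
blk 6218 [315. 204.] ((531.934814453125, -130.3576202392578), (64.47766876220703, 109.00341033935547), 86.32880401611328)
blk 5410 [196. 209.] ((536.9671630859375, -26.668373107910156), (63.90745162963867, 109.80067443847656), 86.06395721435547)
blk 4086 [ 93. 212.] ((546.695556640625, 77.40077209472656), (64.79061126708984, 109.98210906982422), 87.27891540527344)
((538.3570556640625, -26.442596435546875), (347.8754577636719, 181.4150390625), 86.87433624267578)
-4.0 0.18230541734214273 0.34589525292826584 [ 0.5315 -0.1319]
-3.7499999999999996 0.18126712898012343 0.3455475254924395 [ 0.5319 -0.132 ]
-3.5 0.18041325525644303 0.34525182843614555 [ 0.5323 -0.132 ]
-3.25 0.1798556444947219 0.34514503108003414 [ 0.5327 -0.1319]
-3.0000000000000004 0.1798111160107836 0.34523252686410455 [ 0.5331 -0.132 ]
-2.75 0.18028839308823807 0.34526647969552615 [ 0.5335 -0.1321]
-2.5 0.18116141514393458 0.3453569180293383 [ 0.5339 -0.1321]
-2.25 0.18212726017325515 0.34561081275167127 [ 0.5343 -0.1322]
```

```bash
python3 -c "
from h import *
go(.5318,-.1303,.089,-3.5)"
```

```text
t 2.82 pos [ 0.5308 -0.1325  0.2206] yaw -3.49 zax [ 8.e-04 -5.e-04 -1.e+00] q7 -1.56 F [-0.3 -0.3 -0.4] open 0.08564352948061808
shift/150 [ 0.005 -0.015  0.877] turn/pi [ 0.0001 -0.0003  0.0001]
```

```bash
python3 -m creep '[[[0.005,-0.015,0.1],[0,0,0],-1],[[0.005,-0.015,0.25],[0,0,0],-1],[[0.005,-0.015,0.4],[0,0,0],-1],[[0.005,-0.015,0.55],[0,0,0],-1],[[0.005,-0.015,0.7],[0,0,0],-1],[[0.005,-0.015,0.8],[0,0,0],-1],[[0.005,-0.015,0.86],[0,0,0],-1],[[0.005,-0.015,0.877],[0,0,0],-1]]' 40
python3 -m creep '[[[0,0,0],[0,0,0],-1],[[0,0,0],[0,0,0],-1],[[0,0,0],[0,0,0],0],[[0,0,0],[0,0,0],0.1],[[0,0,0],[0,0,0],0.2],[[0,0,0],[0,0,0],0.3],[[0,0,0],[0,0,0],0.4],[[0,0,0],[0,0,0],0.5]]' 40
python3 -m creep '[[[0,0,0],[0,0,0],1],[[0,0,0],[0,0,0],1],[[0,0,0],[0,0,0],1],[[0,0,0],[0,0,0],1],[[0,0,0],[0,0,0],1],[[0,0,0],[0,0,0],1],[[0,0,0],[0,0,0],1],[[0,0,0],[0,0,0],1]]' 50
python3 -c "
from h import *
go(.5318,-.1303,.089,-3.5)"
```

```text
time_s: 3.48
position: [0.531, -0.1295, 0.0873]
ee_rot: [-0.0, 1.0, -0.03, -0.001]
ft_force: [-0.2, -0.1, -0.4]
opening: 0.0853
time_s: 4.15
position: [0.5321, -0.1293, 0.089]
ee_rot: [0.0, 1.0, -0.03, 0.0]
ft_force: [-0.8, -1.3, 5.7]
opening: 0.0397
time_s: 4.82
position: [0.5321, -0.1294, 0.089]
ee_rot: [0.0, 1.0, -0.03, 0.0]
ft_force: [-0.3, -1.3, 6.4]
opening: 0.0397
t 4.82 pos [ 0.5321 -0.1294  0.089 ] yaw -3.46 zax [ 7.e-04 -3.e-04 -1.e+00] q7 -1.62 F [-0.3 -1.3  6.4] open 0.03969181653679505
shift/150 [-0.002  0.006 -0.   ] turn/pi [ 0.0001 -0.0002  0.0002]
```

```bash
python3 -m creep '[[[0,0,-0.02],[0,0,0],1],[[0,0,-0.06],[0,0,0],1],[[0,0,-0.15],[0,0,0],1],[[0,0,-0.3],[0,0,0],1],[[0,0,-0.5],[0,0,0],1],[[0,0,-0.7],[0,0,0],1],[[0,0,-0.85],[0,0,0],1],[[0,0,-0.9],[0,0,0],1]]'
python3 - <<'E'
from h import *
from station import bot
go(.533,-.128,.089)
c=bot.camera_params("wrist");p,d=bot.read_camera("wrist");np.savez("w2.npz",p=p,d=d,**c)
cv2.imwrite("pics/w2.png",p[:,:,::-1])
E
```

```text
time_s: 5.48
position: [0.5332, -0.1293, 0.2272]
ee_rot: [0.0, 1.0, -0.03, 0.002]
ft_force: [1.5, 0.1, -3.8]
opening: 0.0389
t 5.48 pos [ 0.5332 -0.1293  0.2272] yaw -3.45 zax [ 4.9e-03 -8.0e-04 -1.0e+00] q7 -1.57 F [ 1.5  0.1 -3.8] open 0.0388634596670119
shift/150 [-0.006 -0.009  0.921] turn/pi [ 0.0002 -0.0016 -0.0011]
```

View pics/w2.png

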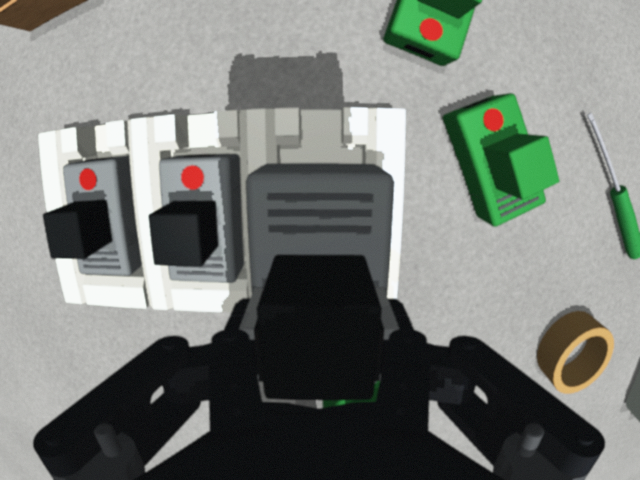

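The unit is held level and clear of the tray, with its block front edge at (320,172). Now the half turn.

```bash
for i in 1; do
python3 -m creep '[[[0,0,0],[0,0,-0.02],1],[[0,0,0],[0,0,-0.05],1],[[0,0,0],[0,0,-0.085],1],[[0,0,0],[0,0,-0.12],1],[[0,0,0],[0,0,-0.155],1],[[0,0,0],[0,0,-0.19],1],[[0,0,0],[0,0,-0.225],1],[[0,0,0],[0,0,-0.25],1]]'
python3 -m creep '[[[0,0,0],[0,0,-0.02],1],[[0,0,0],[0,0,-0.05],1],[[0,0,0],[0,0,-0.085],1],[[0,0,0],[0,0,-0.12],1],[[0,0,0],[0,0,-0.155],1],[[0,0,0],[0,0,-0.19],1],[[0,0,0],[0,0,-0.225],1],[[0,0,0],[0,0,-0.25],1]]'
done; python3 -c "
from h import *
go(.533,-.13,.227,176.6)"
```

```text
time_s: 6.2
position: [0.5307, -0.1291, 0.2214]
ee_rot: [-0.001, 0.934, 0.357, -0.001]
ft_force: [-0.8, 0.5, -3.7]
opening: 0.0396
time_s: 6.87
position: [0.5307, -0.1291, 0.2214]
ee_rot: [-0.001, 0.726, 0.688, -0.001]
ft_force: [0.1, 0.6, -3.5]
opening: 0.0395
t 6.87 pos [ 0.5307 -0.1291  0.2214] yaw 86.89 zax [-2.9e-03  9.0e-04 -1.0e+00] q7 -0.13 F [ 0.1  0.6 -3.5] open 0.03948217916713484
shift/150 [-0.005  0.015 -0.037] turn/pi [-0.0006 -0.0009 -0.4984]
```

```bash

python3 -m creep '[[[0,0,0],[0,0,-0.02],1],[[0,0,0],[0,0,-0.05],1],[[0,0,0],[0,0,-0.085],1],[[0,0,0],[0,0,-0.12],1],[[0,0,0],[0,0,-0.155],1],[[0,0,0],[0,0,-0.19],1],[[0,0,0],[0,0,-0.225],1],[[0,0,0],[0,0,-0.25],1]]'
python3 -m creep '[[[0,0,0],[0,0,-0.035],1],[[0,0,0],[0,0,-0.07],1],[[0,0,0],[0,0,-0.105],1],[[0,0,0],[0,0,-0.14],1],[[0,0,0],[0,0,-0.175],1],[[0,0,0],[0,0,-0.21],1],[[0,0,0],[0,0,-0.25],1],[[0,0,0],[0,0,-0.25],1]]'
python3 - <<'E'
from h import *
from station import bot
go(.533,-.13,.227,176.9)
c=bot.camera_params("wrist");p,d=bot.read_camera("wrist");np.savez("w3.npz",p=p,d=d,**c)
cv2.imwrite("pics/w3.png",p[:,:,::-1])
p,d=bot.read_camera("top");np.savez("top3.npz",p=p,d=d,**bot.camera_params("top"))
cv2.imwrite("pics/top3.png",p[:,:,::-1])
E
```

```text
time_s: 7.53
position: [0.5308, -0.1291, 0.2215]
ee_rot: [-0.001, 0.408, 0.913, -0.0]
ft_force: [-1.1, -0.2, -2.4]
opening: 0.0396
time_s: 8.2
position: [0.5308, -0.1293, 0.2215]
ee_rot: [-0.001, 0.027, 1.0, 0.001]
ft_force: [-0.3, 0.7, -4.0]
opening: 0.0395
t 8.2 pos [ 0.5308 -0.1293  0.2215] yaw 176.88 zax [-0.0027  0.0014 -1.    ] q7 1.26 F [-0.3  0.7 -4. ] open 0.03945033807334565
shift/150 [-0.015 -0.004 -0.037] turn/pi [ 0.0004 -0.0009 -0.0001]
```

View pics/w3.png

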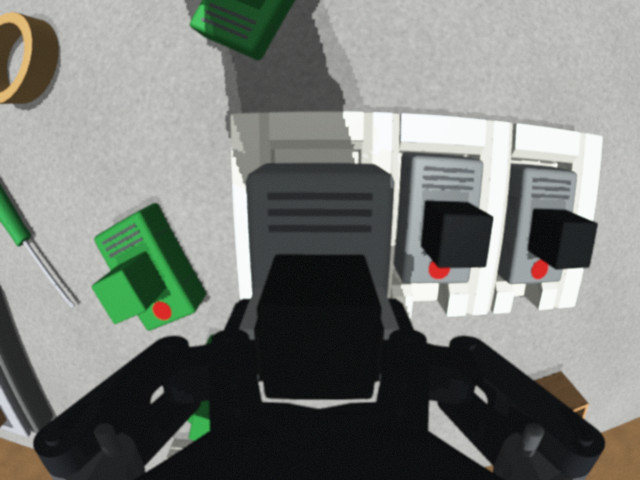

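View pics/top3.png

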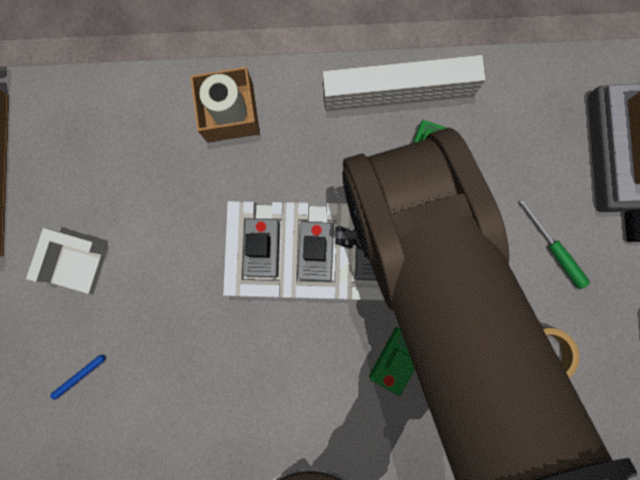

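The wrist view now shows the striped, undotted end towards -x, at (320,172). The two neighbours are still in place. Next I measure the held unit against the pocket.

```bash
python3 - <<'E'
from h import *
for f,tp,yaw in(("w2.npz",(.5332,-.1293,.2272),-3.45),("w3.npz",(.5308,-.1293,.2215),176.88)):
    W,p,d=fish(f)
    m=np.zeros((480,640),bool);m[165:250,240:400]=1
    zt=tp[2]-.032
    m&=abs(W[...,2]-zt)<.012
    q=W[m];A=np.c_[q-q.mean(0)];
    c=np.linalg.lstsq(np.c_[q[:,:2],np.ones(len(q))],q[:,2],rcond=None)[0]
    a=np.radians(yaw);e=np.array([np.cos(a),np.sin(a)]);g=np.array([np.sin(a),-np.cos(a)])
    L=(q[:,:2]-tp[:2])
    s=L@e;t=L@g
    print(f,len(q),'slope',c[:2],'meanz',q[:,2].mean()-tp[2],'tool x end',np.percentile(s,[.5,99.5]),'tool y',np.percentile(t,[.5,99.5]))
    r=cv2.minAreaRect((q[:,:2]*1000).astype(np.float32));print(r)
    # tray
    X,Y,Z=[W[...,i] for i in range(3)]
W,p,d=fish("w3.npz")
X,Y,Z=[W[...,i] for i in range(3)]
m=(X>.42)&(X<.67)&(Y>-.23)&(Y<.18)&(abs(Z-.047)<.003)&(d>0)&(p.max(2)-p.min(2)<40)
q=W[m][:,:2]
a=np.radians(-3.1);e=np.array([np.cos(a),np.sin(a)]);f=np.array([-e[1],e[0]])
s=q@e;t=q@f
r=[np.percentile(s,.2),np.percentile(s,99.8),np.percentile(t,.2),np.percentile(t,99.8)]
print(r[1]-r[0],r[3]-r[2],(r[0]+r[1])/2*e+((r[2]+r[3])/2-.105)*f, (r[0]+.09)*e+(r[2]+.068)*f)
E
```

```text
w2.npz 11653 slope [-0.0579927  -0.00353731] meanz -0.0316807346448949 tool x end [0.02139867 0.05504477] tool y [-0.03086442  0.03168892]
((570.8626708984375, -132.00137329101562), (64.30095672607422, 35.025001525878906), 86.68988037109375)
w3.npz 11682 slope [0.05167271 0.00292055] meanz -0.03179159096489856 tool x end [0.02267479 0.05641503] tool y [-0.03094012  0.03163286]
((491.6549987792969, -126.86444091796875), (64.34065246582031, 35.04945755004883), 86.88594818115234)
0.17920519369403565 0.3455971858611887 [ 0.53297522 -0.13170268] [ 0.53338293 -0.13152306]
```

```bash
python3 - <<'E'
from h import *
for f,rg in (("w1.npz",(slice(160,190),slice(285,350))),("w2.npz",(slice(180,245),slice(260,380))),("w3.npz",(slice(180,245),slice(260,380)))):
    W,p,d=fish(f);q=W[rg].reshape(-1,3)
    print(f,[(W[r,320].round(4).tolist()) for r in range(170,250,12)])
    c=np.linalg.lstsq(np.c_[q[:,:2],np.ones(len(q))],q[:,2],rcond=None)[0];print(c[:2], np.std(np.c_[q[:,:2],np.ones(len(q))]@c-q[:,2]))
E
```

```text
w1.npz [[0.5708, -0.1364, 0.0592], [0.5615, -0.1359, 0.0587], [0.5519, -0.1353, 0.0575], [0.5516, -0.1351, 0.1], [0.5456, -0.1347, 0.1087], [0.5371, -0.1342, 0.1073], [0.5287, -0.1337, 0.1068]]
[ 0.55875989 -0.03763969] 0.013838840427262133
w2.npz [[0.5879, -0.1333, 0.1879], [0.5837, -0.133, 0.195], [0.5786, -0.1327, 0.1951], [0.5736, -0.1324, 0.1958], [0.5686, -0.1321, 0.1965], [0.5635, -0.1318, 0.197], [0.5581, -0.1315, 0.1966]]
[ 0.33613233 -0.0253283 ] 0.009803795442645633
w3.npz [[0.4745, -0.1256, 0.1844], [0.4791, -0.1259, 0.189], [0.4838, -0.1261, 0.191], [0.489, -0.1264, 0.1904], [0.4944, -0.1267, 0.1895], [0.4993, -0.127, 0.1907], [0.5048, -0.1273, 0.1903]]
[-0.32828006  0.02181076] 0.009678565624080239
```

```bash
python3 -c "
from h import *
go(.5335,-.1322,.133,176.9)"
```

```text
t 8.3 pos [ 0.5311 -0.1292  0.2221] yaw 176.31 zax [-0.002   0.0012 -1.    ] q7 1.25 F [ 0.3 -1.1 -4.1] open 0.03917775375739724
shift/150 [-0.018 -0.02   0.594] turn/pi [ 0.0004 -0.0006 -0.0033]
```

```bash
python3 -m creep '[[[-0.018,-0.02,0.05],[0,-0.0005,-0.002],1],[[-0.018,-0.02,0.15],[0,-0.0005,-0.002],1],[[-0.018,-0.02,0.28],[0,-0.0005,-0.002],1],[[-0.018,-0.02,0.42],[0,-0.0005,-0.002],1],[[-0.018,-0.02,0.52],[0,-0.0005,-0.002],1],[[-0.018,-0.02,0.58],[0,-0.0005,-0.002],1],[[-0.018,-0.02,0.594],[0,-0.0005,-0.002],1],[[-0.018,-0.02,0.594],[0,-0.0005,-0.002],1]]'
python3 - <<'E'
from h import *
from station import bot
go(.5335,-.1322,.09,176.9)
c=bot.camera_params("wrist");p,d=bot.read_camera("wrist");np.savez("w4.npz",p=p,d=d,**c)
cv2.imwrite("pics/w4.png",p[:,:,::-1])
go(.5335,-.1322,.09,176.9)
E
```

```text
time_s: 8.97
position: [0.5342, -0.1323, 0.1338]
ee_rot: [0.0, 0.027, 1.0, 0.0]
ft_force: [0.5, -0.1, -3.3]
opening: 0.0396
t 8.97 pos [ 0.5342 -0.1323  0.1338] yaw 176.85 zax [ 7.e-04  2.e-04 -1.e+00] q7 1.17 F [ 0.5 -0.1 -3.3] open 0.039553913665710365
shift/150 [0.005 0.    0.292] turn/pi [ 0.0001  0.0002 -0.0003]
t 9.02 pos [ 0.5347 -0.1322  0.1346] yaw 176.87 zax [ 0.0019 -0.     -1.    ] q7 1.17 F [ 0.2  0.4 -3.3] open 0.03959522123468469
shift/150 [ 0.008 -0.     0.297] turn/pi [ 0.      0.0006 -0.0002]
```

View pics/w4.png

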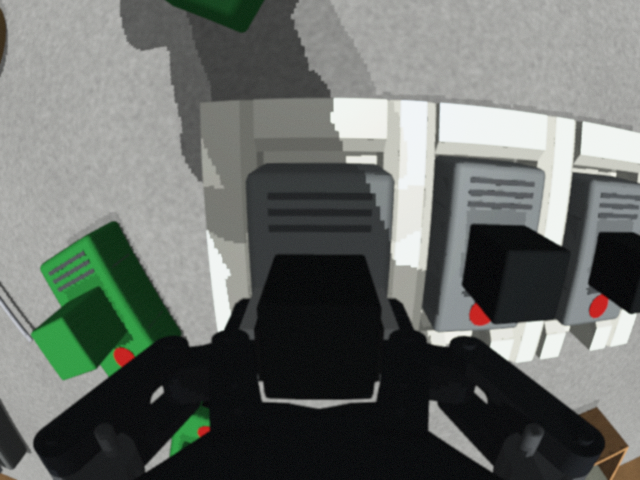

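The wrist view shows the block (245–393, 165) square above the pocket mouth, with an even margin each side. Lowering slowly.

```bash
python3 -m creep '[[[0.004,0,0.03],[0,0,0],1],[[0.004,0,0.06],[0,0,0],1],[[0.004,0,0.09],[0,0,0],1],[[0.004,0,0.12],[0,0,0],1],[[0.004,0,0.15],[0,0,0],1],[[0.004,0,0.18],[0,0,0],1],[[0.004,0,0.21],[0,0,0],1],[[0.004,0,0.23],[0,0,0],1]]'
python3 -c "
from h import *
go(.5335,-.1322,.0885,176.9)"
```

```text
time_s: 9.68
position: [0.5336, -0.1323, 0.0992]
ee_rot: [0.001, 0.027, 1.0, 0.0]
ft_force: [0.6, -0.2, -4.5]
opening: 0.0396
t 9.68 pos [ 0.5336 -0.1323  0.0992] yaw 176.9 zax [ 0.001  0.    -1.   ] q7 1.13 F [ 0.6 -0.2 -4.5] open 0.03957968423549989
shift/150 [0.001 0.001 0.071] turn/pi [0.     0.0003 0.    ]
```

```bash
python3 -m creep '[[[0,0,0.01],[0,0,0],1],[[0,0,0.02],[0,0,0],1],[[0,0,0.03],[0,0,0],1],[[0,0,0.04],[0,0,0],1],[[0,0,0.05],[0,0,0],1],[[0,0,0.057],[0,0,0],1],[[0,0,0.062],[0,0,0],1],[[0,0,0.065],[0,0,0],1]]'
python3 -c "
from h import *
go(.5335,-.1322,.0885,176.9)"
```

```text
time_s: 10.35
position: [0.5338, -0.1324, 0.09]
ee_rot: [0.001, 0.027, 1.0, -0.0]
ft_force: [0.0, -0.7, -4.0]
opening: 0.0393
t 10.35 pos [ 0.5338 -0.1324  0.09  ] yaw 176.9 zax [ 1.5e-03 -1.0e-04 -1.0e+00] q7 1.12 F [ 0.  -0.7 -4. ] open 0.0392925395837433
shift/150 [0.002 0.001 0.01 ] turn/pi [-0.      0.0005 -0.    ]
```

```bash
python3 -m creep '[[[0,0,0.002],[0,0,0],1],[[0,0,0.004],[0,0,0],1],[[0,0,0.005],[0,0,0],1],[[0,0,0.006],[0,0,0],1],[[0,0,0.007],[0,0,0],1],[[0,0,0.008],[0,0,0],1],[[0,0,0.009],[0,0,0],1],[[0,0,0.01],[0,0,0],1]]'
python3 -c "
from h import *
go(.5335,-.1322,.0885,176.9)"
```

```text
time_s: 11.02
position: [0.534, -0.1323, 0.089]
ee_rot: [0.001, 0.027, 1.0, -0.0]
ft_force: [-1.8, -0.5, 4.1]
opening: 0.0389
t 11.02 pos [ 0.534  -0.1323  0.089 ] yaw 176.91 zax [ 1.9e-03 -4.0e-04 -1.0e+00] q7 1.12 F [-1.8 -0.5  4.1] open 0.038859703047472396
shift/150 [0.003 0.    0.003] turn/pi [-0.0001  0.0006  0.    ]
```

Floor contact at z = 0.089, the same height as at the grasp. Releasing gradually.

```bash
python3 -m creep '[[[0,0,0],[0,0,0],0.05],[[0,0,0],[0,0,0],0],[[0,0,0],[0,0,0],-0.1],[[0,0,0],[0,0,0],-0.3],[[0,0,0],[0,0,0],-0.5],[[0,0,0],[0,0,0],-0.8],[[0,0,0],[0,0,0],-0.8],[[0,0,0],[0,0,0],-0.8]]'
python3 -m creep '[[[0,0,-0.02],[0,0,0],-0.8],[[0,0,-0.06],[0,0,0],-0.8],[[0,0,-0.15],[0,0,0],-0.8],[[0,0,-0.3],[0,0,0],-0.8],[[0,0,-0.45],[0,0,0],-0.8],[[0,0,-0.6],[0,0,0],-0.8],[[0,0,-0.75],[0,0,0],-0.8],[[0,0,-0.85],[0,0,0],-0.8]]'
python3 - <<'E'
from h import *
from station import bot
go(.5335,-.1322,.0885,176.9)
c=bot.camera_params("wrist");p,d=bot.read_camera("wrist");np.savez("w5.npz",p=p,d=d,**c)
cv2.imwrite("pics/w5.png",p[:,:,::-1])
W,p,d=fish("w5.npz")
X,Y,Z=[W[...,i] for i in range(3)]
box=(X>.43)&(X<.65)&(Y>-.23)&(Y<.18)&(d>0)
for h in(.107,.057):
  n,l,st,c=cv2.connectedComponentsWithStats((box&(abs(Z-h)<.004)).astype(np.uint8))
  for i in range(1,n):
    if st[i,4]>500:
        q=W[l==i]; print(h,st[i,4],c[i].round(),q[:,2].mean(),cv2.minAreaRect((q[:,:2]*1000).astype(np.float32)))
E
```

```text
time_s: 11.68
position: [0.5338, -0.1323, 0.0886]
ee_rot: [0.001, 0.027, 1.0, -0.0]
ft_force: [0.8, -0.7, -0.6]
opening: 0.0768
time_s: 12.35
position: [0.5344, -0.1319, 0.2197]
ee_rot: [0.002, 0.027, 1.0, -0.0]
ft_force: [0.4, -0.0, -0.1]
opening: 0.077
t 12.35 pos [ 0.5344 -0.1319  0.2197] yaw 176.93 zax [ 4.5e-03 -5.0e-04 -1.0e+00] q7 1.26 F [ 0.4 -0.  -0.1] open 0.0770305098403965
shift/150 [ 0.01  -0.002  0.874] turn/pi [-0.0001  0.0014  0.0002]
0.107 2855 [469. 235.] 0.1070330142834316 ((536.6444091796875, -25.925655364990234), (40.47016906738281, 40.85842514038086), 86.00253295898438)
0.107 3537 [318. 237.] 0.10712623935609134 ((532.3775024414062, -132.0183563232422), (40.23931884765625, 40.04111862182617), 87.02298736572266)
0.107 1750 [580. 240.] 0.10693108757808162 ((545.6561889648438, 77.76488494873047), (41.68843078613281, 39.76103591918945), 87.1996078491211)
0.057 5694 [441. 206.] 0.05710385609534626 ((536.2051391601562, -26.19835662841797), (63.57033920288086, 109.75834655761719), 85.85813903808594)
0.057 6288 [319. 203.] 0.05706538749169811 ((532.2982788085938, -132.04507446289062), (64.71089935302734, 109.14732360839844), 86.76878356933594)
0.057 4180 [543. 216.] 0.05701668714082877 ((545.6962280273438, 77.78253173828125), (65.45079803466797, 109.21598815917969), 87.4102554321289)
```

View pics/w5.png

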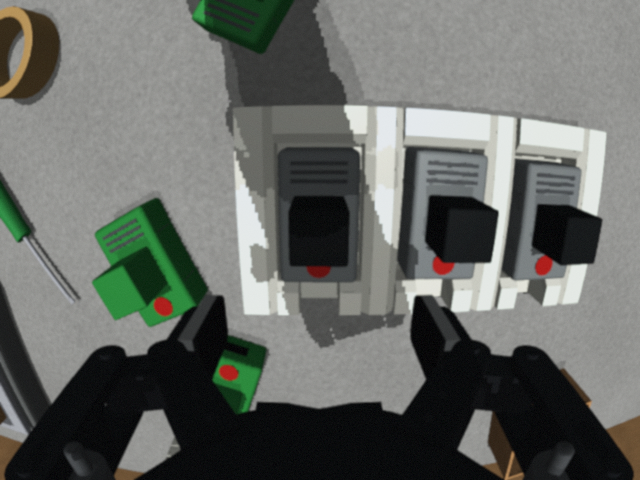

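The wrist view shows all three dots, at (319,270), (443,265) and (543,265), on the notch side. The turned unit's block top is at 57.1 mm, so it is fully home, square and centred in its pocket. I'll hold for one short call, check that nothing is moving, then hand in.

```bash
python3 -m creep '[[[0,0,0],[0,0,0],-0.8],[[0,0,0],[0,0,0],-0.8],[[0,0,0],[0,0,0],-0.8],[[0,0,0],[0,0,0],-0.8],[[0,0,0],[0,0,0],-0.8],[[0,0,0],[0,0,0],-0.8],[[0,0,0],[0,0,0],-0.8],[[0,0,0],[0,0,0],-0.8]]'
python3 -c "
from station import bot
print(bot.sign_off())"
```

```text
time_s: 13.07
position: [0.5336, -0.1322, 0.2159]
ee_rot: [0.001, 0.027, 1.0, 0.0]
ft_force: [-0.1, -0.0, -0.4]
opening: 0.077
the job is handed in; nothing more can be done
None
```

The reversed unit is turned round and back in its own pocket, and I handed the job in at about 13 s. It was the unit in the right-hand (most -y) pocket. I gripped it by its hood, lifted it clear, gave it a half turn and lowered it until it touched the pocket floor with about 8 N. Then I let go and raised the gripper to z = 0.216 m.

- **Turned unit:** in the last wrist picture its dot is at the notch end, like the other two. Its block top is at 57.1 mm, where 57 is fully home. It sits within about 1 mm of the pocket centre and square to the tray.
- **Other two units:** the robot did not touch them. They measure within about 1 mm of where they were, with their tops at 57 mm.
- **Disagreements:** no check failed. The three cameras differed by 2–4 mm on absolute positions, so I placed the unit by the wrist camera's measurements. A first fit suggested the held unit was tilted about 3°. A closer look put that down to edge points and noise, and the unit ended level with its block top at the right height.

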